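# Load two bottles opposite each other in a fixed-angle rotor

## Robot

A 6-joint arm with a two-finger parallel gripper is mounted at the origin on the work surface. World frame = base frame: x ahead of the robot, y to its left, z up, the work surface at z = 0. Lengths are in m, angles in rad, forces in N, time in s.
With the tool pointing down it reaches from about 0.25 to 0.775 m from the base axis. Payload 4 kg.
Tool frame: the origin (TCP) lies on the centre line of the jaws, within the pads' length; the fingertips stand 11 mm ahead of it and the grasp point (between the pads) lies 8 mm behind it (bot.nose_length is the distance from the TCP to the fingertips, in m); z points along the fingers, y is the line along which they close (so a half turn about z gives the same grasp; the last joint's range is limited). The gripper opens to 94 mm and grips with 3 to 60 N. Pads are 16 mm wide; open, the fingers measure 119 mm over their backs; the gripper's body (75 mm by 177 mm) begins 78 mm behind the grasp point.
Start: joints at [1.234, 0.087, 1.371, -0, 1.684, -0.103], TCP at [0.127, 0.535, 0.217] pointing down, gripper open.
Joint ranges: [-3.1, 3.1], [-0.76, 2.03], [0.27, 2.55], [-1.08, 4.22], [0.17, 2.65], [-2.57, 2.57]. Speed limits (rad/s): [2.79, 2.79, 3.14, 3.14, 3.14, 3.14].

## Interface

Orientations are given as a 3x3 rotation matrix whose columns are the frame's x, y, z axes.
In Python, from bench import bot gives the robot as it stands.
- The arm moves only by the tool arm_command, never from a script. Its argument "plan" is text: rows parted by semicolons, each of 7 numbers parted by spaces: the shift along the world's x, y, z in mm, then the turn, a rotation vector about the world's x, y, z in degrees, then the gripper command: -1 is shut, 1 is fully open, values between are in proportion. In form: dx dy dz rx ry rz jaw; .... A call has 1 to 5 rows; each row shifts and turns the commanded pose from where the row before left it; what a row does not reach is not made up. A row lasts 1/8 s, in which the tool goes at most 62.5 mm and 10.7 degrees, less where a joint would pass 70% of its speed; a pose out of reach is approached as far as the arm can. A call with a gripper value outside its range is refused whole. The fingers move at their own pace and stop on an object; "newtons" is the grip in N (left out, the last holds). Time passes only in rows, so rows that do not move let the fingers close. It gives the time, the measured TCP pose, the force, the opening and the grip force at its end, in the units of the state.
- bot.get_obs(): the state, without advancing time (a new reading comes with each control period).
- bot.get_image(name): name is "side" or "top"; returns (picture, depth): 400x640x3 uint8, red, green, blue; 400x640 float32, m along the optical axis (not along the pixel's ray), 0 where there is no reading.
- bot.get_calibration(name): a dict with "fx", "fy", "cx", "cy" (pixels), "world_from_camera" (4x4, takes a point from camera to world coordinates). Camera axes: x right, y down, z forward; pixel columns grow to the right and rows downward; lengths in m; the calibration is good to about 2 mm. A picture is of the moment at which its call begins. get_calibration takes no time and is no camera call.
- bot.job_done(): hands the job in; it is judged then, once.
The state is a dict: "clock": time; "qpos": joint angles; "dq": joint speeds; "effort": joint torques, N m; "tool_pos": TCP position; "orientation": TCP orientation; "wrist_force": force on the tool from outside, world axes, zero at the start; "torque": the same for the moment, N m; "gripper_width": finger opening in m; "grip_force": force on a finger pad.
Only numpy, scipy, OpenCV 4.12 (cv2) and the standard library are available. Lean on these libraries where they do the work, as an engineer would, in place of code of your own. Each camera call takes 0.05 s, during which the arm holds its last target. There are 200 camera calls.

## Task

Load the centrifuge rotor for a run with the two centrifuge bottles from the steel tray: one after the other, cap up, into two of its slanted cavities that lie directly opposite each other, so that the rotor is balanced, and each fully down in its cavity. Lower each bottle well into its cavity before you let go, do not let it fall, and leave the other bottle, the jar and the other things on the bench standing where they are.

Things in the scene. Friction and masses are not known exactly. Their poses are not given: they have to be found in the camera images.
- rotor: Fixed bare-aluminium centrifuge rotor on a low black stand. Widest 320 mm (50 to 72 mm above the bench), rim 272 mm across and 157 mm high; top dished; centre hub 48 mm across, top 128 mm above the bench. Origin: on the axis at bench height, z up, x towards cavity 0. Six equal round slanted cavities 60 degrees apart, anticlockwise from above, empty; 3 is across from 0.
- mouth0 (a point): Centre of cavity 0's mouth, 80 mm from the rotor axis, 128 mm above the bench. Each cavity is 66 mm in diameter, 85 mm deep, flat-floored; its axis runs 30 degrees from vertical, down and straight outwards from the rotor axis (floor centre 122.5 mm from the axis, 54 mm above the bench), so a bottle in it leans its cap to the centre. The facet round the mouth is square to it.
- mouth1 (a point): Centre of cavity 1's mouth, like mouth0, 60 degrees anticlockwise from it; straight across from cavity 4.
- mouth2 (a point): Centre of cavity 2's mouth, like mouth0, 120 degrees anticlockwise from it; straight across from cavity 5.
- mouth3 (a point): Centre of cavity 3's mouth, like mouth0, 180 degrees anticlockwise from it; straight across from cavity 0.
- mouth4 (a point): Centre of cavity 4's mouth, like mouth0, 240 degrees anticlockwise from it; straight across from cavity 1.
- mouth5 (a point): Centre of cavity 5's mouth, like mouth0, 300 degrees anticlockwise from it; straight across from cavity 2.
- tray: Shallow square stainless-steel tray 250 x 250 mm, rim 22 mm high (25 mm with its bead), floor 2 mm thick, fixed to the bench; origin at the centre of its underside. Two centrifuge bottles, a media bottle and a jar stand in it in a two by two pattern, about 120 mm apart, any of them in any place.
- bottle_a: Centrifuge bottle, whitish plastic, closed, 0.2 to 0.35 kg: straight round body 61 mm in diameter, 88 mm high, two faint rings, bevelled foot, flat shoulder, and a wide straight ribbed white cap, 47 mm in diameter, from 103 to 130 mm (the top). Origin: centre of its underside, z towards the cap. Grip it by the cap; fully down in a cavity the cap and 45 mm in all stand out of the mouth.
- bottle_a_cap (a point): Point on bottle_a's axis 120 mm above its underside, in the cap, 10 mm below its top.
- bottle_b: The second centrifuge bottle, the same in shape and size as bottle_a.
- bottle_b_cap (a point): Point on bottle_b's axis 120 mm above its underside, in the cap, 10 mm below its top.
- media_bottle: Bystander in the tray: glass media bottle, wider (70 mm) with sloping shoulders and a narrow blue cap (38 mm), 140 mm high, brownish contents; too wide for the cavities. Origin at the centre of its underside.
- jar: Bystander in the tray: squat white jar, 64 mm wide and 84 mm high with a black lid nearly as wide. Origin at the centre of its underside.
- marker: Bystander: marker pen, 140 mm long and 13 mm thick, lying on the bench between the tray and the rotor on the robot's side.
- tip_box: Bystander: yellow pipette-tip rack, 122 x 82 mm and 62 mm high, beyond the tray and the rotor.
Things that resemble listed ones, but are neither listed nor needed, are in the scene too. What is shaped like the bottle_b but green or purple is not meant.

How it is judged:
On the way, in this order (a step that is already met when the one before it is completed fails the run):
1. one of the two bottles is fully down in a cavity (((z of bottle_a in the frame of rotor below 0.063 m and horizontal distance between bottle_a and rotor between 0.105 and 0.135 m and angle between bottle_a's own z axis and vertical between 0.401426 and 0.645772 rad and horizontal distance between bottle_a_cap and rotor below 0.08 m) or (z of bottle_b in the frame of rotor below 0.063 m and horizontal distance between bottle_b and rotor between 0.105 and 0.135 m and angle between bottle_b's own z axis and vertical between 0.401426 and 0.645772 rad and horizontal distance between bottle_b_cap and rotor below 0.08 m))), for 0.2 s.
2. both bottles are fully down, in opposite cavities (z of each of bottle_a, bottle_b in the frame of rotor below 0.063 m and horizontal distance between bottle_a and rotor between 0.105 and 0.135 m and angle between bottle_a's own z axis and vertical between 0.401426 and 0.645772 rad and horizontal distance between each of bottle_a_cap, bottle_b_cap and rotor below 0.08 m and horizontal distance between bottle_b and rotor between 0.105 and 0.135 m and angle between bottle_b's own z axis and vertical between 0.401426 and 0.645772 rad and horizontal distance between bottle_a and bottle_b above 0.222 m), for 0.2 s.
At the end, for the whole second after the job is handed in: Both centrifuge bottles rest, released, cap up at the slant of a cavity (23 to 37 degrees from vertical), undersides centred less than 63 mm above the bench (within about 9 mm of fully down) and more than 222 mm apart (opposite cavities: about 240 mm) (all of step 2 and linear speed of each of bottle_a, bottle_b below 0.02 m/s and angular speed of each of bottle_a, bottle_b below 0.2 rad/s and contact force between the fingers and bottle_a below 0.3 N and contact force between the fingers and bottle_b below 0.3 N); the robot touches nothing.
It fails at once if a centrifuge bottle falls: it moves faster than 1.0 m/s while the fingers do not hold it ((linear speed of bottle_a above 1 m/s and contact force between the fingers and bottle_a below 0.2 N) or (linear speed of bottle_b above 1 m/s and contact force between the fingers and bottle_b below 0.2 N)).
It fails at once if a bystander is pushed more than 40 mm from its place, or the media bottle or the jar is tipped over (distance of any of media_bottle, jar, marker, tip_box from where it was at the start of the episode above 0.04 m or angle between any of media_bottle, jar's own z axis and vertical above 0.5 rad).
It also fails if it takes over 58 s, if anything falls off the work surface, if the arm or the gripper's body presses on something with over 40 N, if the wrist force passes 120 N, or if a joint passes its speed limit or range.

## Working session

There is one attempt and no reset: what is moved stays moved. The work goes in short steps, Python scripts to look and compute and a tool call to move; the robot and the scene stay as the last step left them, time stands still between calls to the robot, and variables do not carry over. Pictures are saved under pics/ and viewed, at most 10 in all, crops included, and the job is handed in when it is done.

Besides the shell and the picture viewer there is one more tool, called as name(argument=value, ...), one argument or row to a line, values as JSON. arm_command: Moves the arm, as the interface text tells. Its arguments: {"type":"object","properties":{"plan":{"type":"string"},"newtons":{"type":"number"}},"required":["plan"]}

```bash
mkdir -p pics; ls
cat > h.py <<'E'
import numpy as np,cv2
from bench import bot
def cloud(n):
    im,d=bot.get_image(n);c=bot.get_calibration(n)
    v,u=np.mgrid[:400,:640]
    P=np.stack([(u-c['cx'])/c['fx']*d,(v-c['cy'])/c['fy']*d,d],-1)
    T=c['world_from_camera'];W=P@T[:3,:3].T+T[:3,3];W[d==0]=np.nan
    return im,W
E
python3 - <<'E'
from h import *
for n in['top','side']:
    im,W=cloud(n);np.savez(f'{n}.npz',im=im,W=W);cv2.imwrite(f'pics/{n}0.png',im[...,::-1])
    print(n,bot.get_calibration(n)['world_from_camera'].round(3).tolist())
print(bot.get_obs())
E
```

```text
pics
top [[-0.008, -0.993, 0.114, 0.448], [-1.0, 0.008, -0.004, -0.026], [0.003, -0.114, -0.994, 1.189], [0.0, 0.0, 0.0, 1.0]]
side [[-0.928, -0.19, 0.319, 0.239], [-0.371, 0.503, -0.781, 0.741], [-0.012, -0.843, -0.538, 0.655], [0.0, 0.0, 0.0, 1.0]]
{'clock': 0.1, 'qpos': array([ 1.23393644e+00,  8.78780758e-02,  1.37209054e+00, -9.74132786e-06,
        1.68358180e+00, -1.03094358e-01]), 'dq': array([-0.0019482 , -0.00321053, -0.00154109,  0.00117791,  0.00091071,
       -0.00192957]), 'effort': array([ 2.00218434e-03, -3.41250515e+01, -3.03303337e+01,  7.20299408e-02,
        3.03915376e-02, -1.08931665e-04]), 'tool_pos': array([0.12725341, 0.53459822, 0.21542922]), 'orientation': array([[-9.72800726e-01,  2.31642701e-01, -6.37955027e-04],
       [ 2.31643500e-01,  9.72798984e-01, -1.85093240e-03],
       [ 1.91847021e-04, -1.94836652e-03, -9.99998084e-01]]), 'wrist_force': array([-0.22956337, -0.0989974 ,  0.72746305]), 'torque': array([-0.04151069, -0.02476002,  0.03726873]), 'grip_force': 0.0, 'gripper_width': 0.0941502853229779}
```

View pics/top0.png

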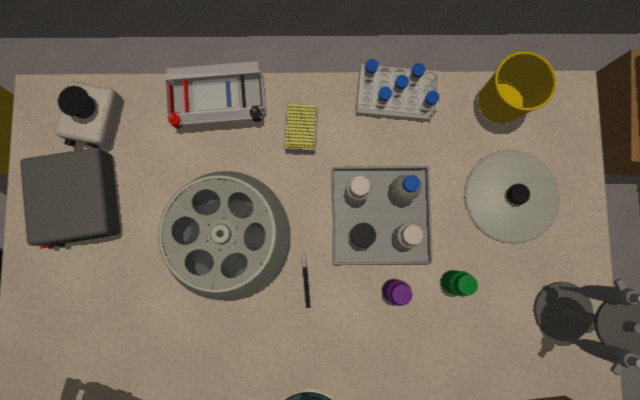

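View pics/side0.png

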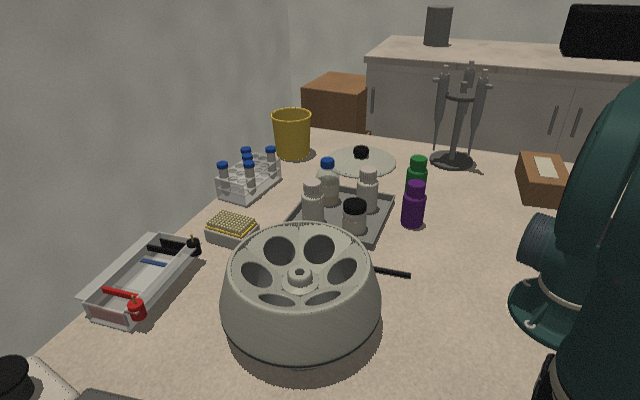

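The top view shows the two white-capped bottles in the tray at (359,187) and (411,236). The media bottle is at (411,185) and the jar at (362,236). The rotor hub is at (221,233), with cavities at (206,202), (239,205), (254,236), (234,264), (199,262) and (185,230).

Possible confusions are purple (398,292), green (460,284), the blue-capped media bottle and the black-lidded jar. I choose the two white caps.

```bash
cat > m.py <<'E'
from h import *
from scipy.optimize import least_squares
def circ(p):
    c=p.mean(0);r=least_squares(lambda q:np.hypot(p[:,0]-q[0],p[:,1]-q[1])-q[2],[*c,.03],loss='soft_l1',f_scale=.001);return r.x
def caps(im,W,lo=.124,hi=.140):
    hsv=cv2.cvtColor(im,cv2.COLOR_RGB2HSV)
    m=(hsv[...,1]<70)&(hsv[...,2]>90)&(W[...,2]>lo)&(W[...,2]<hi)&(W[...,1]<-.1)&(W[...,1]>-.5)
    m=m.astype('uint8');k,l,s,c=cv2.connectedComponentsWithStats(m)
    for i in range(1,k):
        if s[i,4]>40:
            p=W[l==i];e=(p.min(0)+p.max(0))/2
            print('cap',c[i].round(),s[i,4],p.mean(0).round(4),'mid',e.round(4),'ext',np.ptp(p,0).round(4))
if __name__=='__main__':
    for n in['top','side']:
        f=np.load(n+'.npz');im,W=f['im'],f['W'];print(n);caps(im,W)
        # rotor: rim (z>150mm) and hub
        R=(W[...,1]>.0)&(W[...,1]<.5)&(W[...,0]>.2)&(W[...,0]<.65)
        p=W[R&(W[...,2]>.150)&(W[...,2]<.163)];print('rim z',np.percentile(p[:,2],[5,50,95]).round(4),len(p))
        h,_=cv2.findContours((R&(W[...,2]>.148)&(W[...,2]<.166)).astype('uint8'),cv2.RETR_EXTERNAL,cv2.CHAIN_APPROX_NONE)
        q=max(h,key=len)[:,0];pp=W[q[:,1],q[:,0]];pp=pp[np.isfinite(pp[:,0])]
        c=circ(pp[:,:2]);print('rim circle',c.round(4))
        d=np.hypot(W[...,0]-c[0],W[...,1]-c[1])
        hm=R&(d<.03)&(W[...,2]>.118);print('hub',((W[hm].min(0)+W[hm].max(0))/2).round(4),W[hm][:,2].max().round(4),np.ptp(W[hm],0).round(3))
        # cavity deep points: below the facet
        cam=bot.get_calibration(n)['world_from_camera'][:3,3]
        # ray onto mouth plane height .128 for pixels where depth is below the dish
        ray=(W-cam);X=cam+ray*((.128-cam[2])/ray[...,2])[...,None]
        dd=np.hypot(X[...,0]-c[0],X[...,1]-c[1])
        m=((W[...,2]<.112)&(dd<.118)&(dd>.035)).astype('uint8')
        m=cv2.morphologyEx(m,cv2.MORPH_OPEN,np.ones((3,3)))
        k,l,s,cc=cv2.connectedComponentsWithStats(m)
        for i in range(1,k):
            if s[i,4]>60:
                x=X[l==i].mean(0)-[*c[:2],0];print('cav',cc[i].round(),s[i,4],np.hypot(*x[:2]).round(4),np.degrees(np.arctan2(x[1],x[0])).round(2))
E
python3 m.py
python3 - <<'E'
import cv2
a=cv2.imread('pics/top0.png')[150:310,320:490];cv2.imwrite('pics/crop.png',cv2.resize(a,None,fx=3.5,fy=3.5))
E
```

```text
top
cap [359. 185.] 312 [ 0.6117 -0.1288  0.1318] mid [ 0.6114 -0.1285  0.1311] ext [0.0458 0.0477 0.0127]
cap [412. 234.] 318 [ 0.4942 -0.2512  0.132 ] mid [ 0.494  -0.2511  0.1315] ext [0.0452 0.0472 0.0144]
rim z [0.1505 0.155  0.1592] 2164
rim circle [0.5005 0.2018 0.1354]
hub [0.5001 0.2022 0.1254] 0.1325 [0.045 0.047 0.014]
cav [218. 234.] 4047 0.0037 93.4
side
cap [ 67. 116.] 429 [ 1.6584 -0.2817  0.132 ] mid [ 1.6587 -0.3003  0.132 ] ext [0.0201 0.3993 0.016 ]
cap [368. 170.] 136 [ 0.494  -0.2479  0.1326] mid [ 0.494  -0.2512  0.13  ] ext [0.0449 0.0489 0.0119]
cap [312. 182.] 152 [ 0.6115 -0.1269  0.1323] mid [ 0.613  -0.1297  0.1299] ext [0.0474 0.0487 0.0108]
rim z [0.1505 0.1556 0.1588] 2776
rim circle [0.4998 0.2045 0.1345]
hub [0.5009 0.2037 0.1248] 0.1316 [0.047 0.045 0.014]
cav [319. 252.] 520 0.0731 -99.43
cav [279. 254.] 526 0.0728 -31.35
cav [299. 285.] 2182 0.0317 112.37
```

View pics/crop.png

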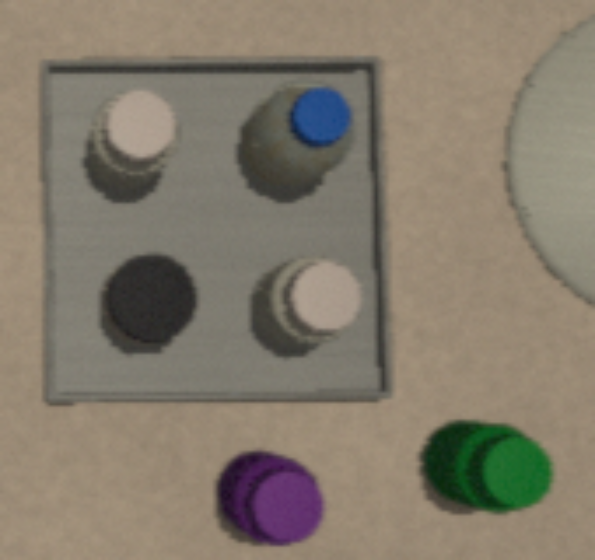

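The crop confirms the choice: the two ribbed white caps stand diagonally opposite in the tray. The blue-capped media bottle and the black jar take the other diagonal, and the coloured look-alikes are outside the tray.

Run:
```python
from h import *
from m import circ
print([a for a in dir(bot) if a[0]!='_'])
for n in['top','side']:
    f=np.load(n+'.npz');W=f['W'];cam=bot.get_calibration(n)['world_from_camera'][:3,3]
    c=np.array([.5003,.2030]);ray=W-cam
    # intersect rays with the dish cone z=.128+.577(r-.08) by fixed-point iteration
    z=np.full(W.shape[:2],.128)
    for _ in range(40):
        X=cam+ray*((z-cam[2])/ray[...,2])[...,None]
        z=.5*z+.5*(.128+.577*(np.hypot(X[...,0]-c[0],X[...,1]-c[1])-.08))
    r=np.hypot(X[...,0]-c[0],X[...,1]-c[1])
    m=((W[...,2]<X[...,2]-.012)&(r<.125)&(r>.03)).astype('uint8')
    m=cv2.morphologyEx(m,cv2.MORPH_OPEN,np.ones((3,3)))
    k,l,s,cc=cv2.connectedComponentsWithStats(m);S=[]
    for i in range(1,k):
        if s[i,4]>60:
            h,_=cv2.findContours((l==i).astype('uint8'),cv2.RETR_EXTERNAL,cv2.CHAIN_APPROX_NONE)
            p=X[l==i];x=(p.min(0)+p.max(0))/2;x=p.mean(0);S.append(x);x=x-[*c,0]
            print(n,cc[i].round(),s[i,4],x.round(4),np.hypot(*x[:2]).round(4),np.degrees(np.arctan2(x[1],x[0])).round(2))
    print('mean centre',np.mean(S,0).round(4))
```

```text
['IKError', 'get_calibration', 'get_image', 'get_obs', 'job_done', 'nose_length']
top [205. 201.] 533 [0.0755 0.0328 0.1303] 0.0823 23.48
top [240. 204.] 478 [ 0.0677 -0.0496  0.1312] 0.0839 -36.23
top [184. 230.] 588 [0.0079 0.0816 0.1301] 0.082 84.46
top [254. 236.] 438 [-0.0079 -0.0838  0.1313] 0.0842 -95.38
top [198. 263.] 546 [-0.0675  0.0468  0.1301] 0.0822 145.27
top [234. 266.] 482 [-0.0753 -0.036   0.1309] 0.0834 -154.42
mean centre [0.5004 0.2016 0.1307]
side [319. 250.] 598 [-0.0105 -0.077   0.1276] 0.0777 -97.8
side [279. 252.] 613 [ 0.0652 -0.042   0.1275] 0.0776 -32.81
side [342. 272.] 432 [-0.0775 -0.0283  0.1302] 0.0825 -159.97
side [256. 276.] 466 [0.0721 0.0409 0.1304] 0.0829 29.57
side [323. 298.] 238 [-0.0679  0.0513  0.1317] 0.0851 142.94
side [276. 300.] 255 [0.0058 0.0858 0.1323] 0.086 86.14
mean centre [0.4982 0.2081 0.1299]
```

arm_command(
  plan="30 -40 30 0 0 -10 1; 35 -45 30 0 0 -10 1; 35 -45 30 0 0 -10 1; 35 -45 10 0 0 -10 1; 35 -45 0 0 0 -10 1",
  newtons=25,
)

```text
clock: 0.72
tool_pos: [0.2963, 0.3164, 0.3157]
orientation: [[-0.443, 0.896, 0.002], [0.896, 0.443, 0.001], [0.0, 0.002, -1.0]]
wrist_force: [0.8, 0.4, -0.6]
gripper_width: 0.0934
grip_force: 0.0
```

arm_command(
  plan="31 -44 0 0 0 -9 1; 31 -44 0 0 0 -9 1; 31 -44 0 0 0 -9 1; 31 -44 0 0 0 -9 1; 31 -44 0 0 0 -9 1",
)

```text
clock: 1.35
tool_pos: [0.4509, 0.0961, 0.3143]
orientation: [[0.321, 0.947, -0.0], [0.947, -0.321, 0.0], [0.0, -0.0, -1.0]]
wrist_force: [-0.2, 0.5, 0.2]
gripper_width: 0.0939
grip_force: 0.0
```

arm_command(
  plan="31 -44 -5 0 0 -9 1; 31 -44 -10 0 0 -9 1; 31 -44 -10 0 0 -9 1; 31 -44 -15 0 0 -10 1; 31 -44 -10 0 0 -9 1",
)

```text
clock: 1.98
tool_pos: [0.6058, -0.1237, 0.2632]
orientation: [[0.904, 0.427, -0.002], [0.427, -0.904, 0.001], [-0.001, -0.001, -1.0]]
wrist_force: [0.2, -0.5, 0.5]
gripper_width: 0.0941
grip_force: 0.0
```

arm_command(
  plan="3 -3 -15 0 0 0 1; 0 0 0 0 0 0 1",
)

```text
clock: 2.22
tool_pos: [0.6073, -0.1249, 0.247]
orientation: [[0.902, 0.433, -0.005], [0.433, -0.902, 0.002], [-0.004, -0.004, -1.0]]
wrist_force: [-0.1, 1.0, 1.0]
gripper_width: 0.0938
grip_force: 0.0
```

arm_command(
  plan="3 -3 -40 0 0 -1 1; 2 -1 -40 0 0 0 1; 0 0 -25 0 0 0 1; 0 0 -12 0 0 0 1; 0 0 -10 0 0 0 1",
)

```text
clock: 2.85
tool_pos: [0.6137, -0.1284, 0.1239]
orientation: [[0.909, 0.418, 0.002], [0.418, -0.909, -0.001], [0.002, 0.002, -1.0]]
wrist_force: [0.4, 0.2, 0.0]
gripper_width: 0.094
grip_force: 0.0
```

arm_command(
  plan="0 0 0 0 0 0 1",
)

```text
clock: 2.98
tool_pos: [0.6134, -0.1288, 0.1232]
orientation: [[0.909, 0.417, 0.001], [0.417, -0.909, -0.0], [0.0, 0.0, -1.0]]
wrist_force: [-0.5, 1.2, 0.5]
gripper_width: 0.094
grip_force: 0.0
```

arm_command(
  plan="-1 0 -5 0 0 0 1; 0 0 0 0 0 0 -1; 0 0 0 0 0 0 -1; 0 0 0 0 0 0 -1; 0 0 0 0 0 0 -1",
  newtons=30,
)

```text
clock: 3.6
tool_pos: [0.6124, -0.1293, 0.1179]
orientation: [[0.909, 0.416, 0.0], [0.416, -0.909, -0.0], [0.0, 0.0, -1.0]]
wrist_force: [0.4, -0.2, 0.8]
gripper_width: 0.0574
grip_force: 0.0
```

arm_command(
  plan="0 0 0 0 0 0 -1; 0 0 20 0 0 0 -1",
)

```text
clock: 3.85
tool_pos: [0.6106, -0.1288, 0.1348]
orientation: [[0.909, 0.416, -0.006], [0.416, -0.909, 0.002], [-0.005, -0.004, -1.0]]
wrist_force: [-0.1, 0.0, -2.1]
gripper_width: 0.0463
grip_force: 30.0
```

arm_command(
  plan="0 0 40 0 0 0 -1; 0 0 50 0 0 0 -1; 0 0 50 0 0 0 -1; 0 0 30 0 0 0 -1; 0 0 0 0 0 0 -1",
)

```text
clock: 4.47
tool_pos: [0.6132, -0.1295, 0.3105]
orientation: [[0.909, 0.416, 0.005], [0.416, -0.909, -0.002], [0.004, 0.004, -1.0]]
wrist_force: [0.7, 0.1, -1.9]
gripper_width: 0.0463
grip_force: 30.0
```

arm_command(
  plan="-14 42 0 0 0 0 -1; -14 42 0 0 0 0 -1; -14 42 0 2 -4.5 0 -1; -14 42 0 2.5 -5.5 0 -1; -14 42 0 2 -4.5 0 -1",
)

```text
clock: 5.1
tool_pos: [0.5406, 0.0819, 0.304]
orientation: [[0.875, 0.416, 0.247], [0.4, -0.91, 0.113], [0.272, -0.0, -0.962]]
wrist_force: [-0.4, -0.8, -1.5]
gripper_width: 0.0464
grip_force: 30.0
```

arm_command(
  plan="-14 42 0 2 -4.5 0 -1; -14 42 0 2 -4.4 0 -1; -14 37 0 2 -3.9 0 -1; 0 0 -15 0 0 0 -1; 0 0 0 0 0 0 -1",
)

```text
clock: 5.72
tool_pos: [0.4987, 0.201, 0.2875]
orientation: [[0.792, 0.416, 0.448], [0.361, -0.91, 0.205], [0.493, -0.001, -0.87]]
wrist_force: [-0.0, -0.1, -3.0]
gripper_width: 0.0461
grip_force: 30.0
```

```bash
cat > st.py <<'E'
from h import *
import sys
C=np.array([.5003,.2025,0]);
def rep(phi,L=.116):
    o=bot.get_obs();a=np.radians(phi);u=np.array([np.cos(a),np.sin(a),0]);z=np.array([0,0,1.])
    ax=-.5*u+.866*z;seat=C+u*.1225+z*.054+ax*L
    d=o['tool_pos']-seat;s=d@ax;lat=d-s*ax
    print('clock',o['clock'],'tcp',o['tool_pos'].round(4),'out mm',(s*1e3).round(1),'fix mm',(-lat*1e3).round(1),'tan/rad',(lat@np.cross(z,u)*1e3).round(1),'F',o['wrist_force'].round(1))
    R=o['orientation'];Z=-ax;Y=np.array([u[1],-u[0],0]);Y=Y if Y@R[:,1]>0 else -Y
    Rt=np.c_[np.cross(Y,Z),Y,Z];print('turn deg',np.degrees(cv2.Rodrigues(Rt@R.T)[0].ravel()).round(2))
if __name__=='__main__': rep(float(sys.argv[1]))
E
python3 st.py 24.6
python3 - <<'E'
from h import *
im,W=cloud('side');np.savez('s1.npz',im=im,W=W);cv2.imwrite('pics/s1.png',im[...,::-1])
im,W=cloud('top');np.savez('t1.npz',im=im,W=W)
E
```

```text
clock 5.725 tcp [0.4987 0.201  0.2875] out mm 148.5 fix mm [-7.3 -2.5 -4.4] tan/rad -0.8 F [-0.  -0.1 -3. ]
turn deg [ 0.15 -0.45  0.05]
```

View pics/s1.png

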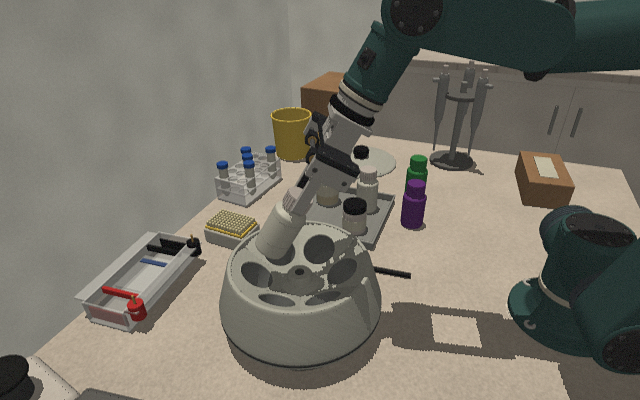

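arm_command(
  plan="-7 -2.5 -4.5 0.1 -0.4 0 -1; 13 6 -25 0 0 0 -1; 13.5 6 -25.5 0 0 0 -1; 0 0 0 0 0 0 -1",
)

```text
clock: 6.32
tool_pos: [0.5188, 0.2103, 0.234]
orientation: [[0.788, 0.415, 0.456], [0.359, -0.91, 0.207], [0.501, 0.0, -0.866]]
wrist_force: [-0.4, -0.5, -1.4]
gripper_width: 0.0464
grip_force: 30.0
```

```bash
python3 st.py 24.6
```

```text
clock 6.325 tcp [0.5188 0.2103 0.234 ] out mm 91.1 fix mm [-1.3  0.1 -0.6] tan/rad -0.6 F [-0.4 -0.5 -1.4]
turn deg [-0.01  0.04  0.1 ]
```

arm_command(
  plan="3.5 2 -9 0 0 0 -1; 4.5 2 -8.5 0 0 0 -1; 0 0 0 0 0 0 -1",
)

```text
clock: 6.7
tool_pos: [0.5277, 0.2152, 0.2195]
orientation: [[0.785, 0.415, 0.46], [0.359, -0.91, 0.209], [0.506, 0.001, -0.863]]
wrist_force: [-0.9, -0.1, -2.4]
gripper_width: 0.0464
grip_force: 30.0
```

```bash
python3 st.py 24.6
```

```text
clock 6.7 tcp [0.5277 0.2152 0.2195] out mm 73.5 fix mm [-2.2 -1.1 -1.4] tan/rad 0.1 F [-0.9 -0.1 -2.4]
turn deg [-0.1   0.36  0.05]
```

arm_command(
  plan="3.5 1.5 -9.5 0 0.2 0 -1; 4.5 2 -8.5 0 0 0 -1; 4.5 2 -8.5 0 0 0 -1; 0 0 0 0 0 0 -1",
)

```text
clock: 7.2
tool_pos: [0.54, 0.2208, 0.1919]
orientation: [[0.787, 0.416, 0.456], [0.359, -0.91, 0.209], [0.501, -0.001, -0.865]]
wrist_force: [0.7, 0.6, -1.7]
gripper_width: 0.0466
grip_force: 30.0
```

```bash
python3 st.py 24.6
```

```text
clock 7.2 tcp [0.54   0.2208 0.1919] out mm 42.8 fix mm [-0.5 -0.3 -0.4] tan/rad 0.1 F [ 0.7  0.6 -1.7]
turn deg [-0.08  0.07  0.04]
```

arm_command(
  plan="4.5 2 -8.5 0 0 0 -1; 4.5 2 -8.5 0 0 0 -1; 4.5 2 -8.5 0 0 0 -1; 2 1 -4 0 0 0 -1; 0 0 0 0 0 0 -1",
)

```text
clock: 7.82
tool_pos: [0.5557, 0.2277, 0.1635]
orientation: [[0.786, 0.416, 0.457], [0.359, -0.91, 0.209], [0.503, -0.0, -0.864]]
wrist_force: [-0.3, 0.8, -2.7]
gripper_width: 0.0466
grip_force: 30.0
```

```bash
python3 st.py 24.6
```

```text
clock 7.825 tcp [0.5557 0.2277 0.1635] out mm 9.6 fix mm [-1.1 -0.4 -0.7] tan/rad -0.1 F [-0.3  0.8 -2.7]
turn deg [-0.1   0.16  0.05]
```

arm_command(
  plan="0.9 0.6 -3 0 0 0 -1; 1.4 0.6 -2.6 0 0 0 -1; 0.9 0.4 -1.8 0 0 0 -1; 0 0 0 0 0 0 -1",
)

```text
clock: 8.32
tool_pos: [0.559, 0.2293, 0.1566]
orientation: [[0.786, 0.415, 0.458], [0.359, -0.91, 0.209], [0.503, -0.0, -0.864]]
wrist_force: [0.0, -0.2, -3.1]
gripper_width: 0.0463
grip_force: 30.0
```

```bash
python3 st.py 24.6
```

```text
clock 8.325 tcp [0.559  0.2293 0.1566] out mm 1.8 fix mm [-0.9 -0.3 -0.5] tan/rad -0.0 F [ 0.  -0.2 -3.1]
turn deg [-0.11  0.2   0.05]
```

arm_command(
  plan="0.5 0.2 -1.3 0 0 0 -1; 0.5 0.2 -0.9 0 0 0 -1; 0 0 0 0 0 0 -1",
)

```text
clock: 8.7
tool_pos: [0.5602, 0.2298, 0.1549]
orientation: [[0.786, 0.415, 0.459], [0.359, -0.91, 0.21], [0.504, -0.0, -0.864]]
wrist_force: [-1.0, 0.4, -0.4]
gripper_width: 0.0466
grip_force: 30.0
```

```bash
python3 st.py 24.6
```

```text
clock 8.7 tcp [0.5602 0.2298 0.1549] out mm -0.3 fix mm [-1.1 -0.4 -0.7] tan/rad -0.1 F [-1.   0.4 -0.4]
turn deg [-0.12  0.24  0.05]
```

arm_command(
  plan="0.5 0.2 -0.9 0 0 0 -1; 0 0 0 0 0 0 -1; 0 0 0 0 0 0 0.4; 0 0 0 0 0 0 0.4; 0 0 0 0 0 0 0.4",
)

```text
clock: 9.32
tool_pos: [0.5609, 0.2301, 0.154]
orientation: [[0.785, 0.415, 0.459], [0.359, -0.91, 0.21], [0.505, -0.0, -0.863]]
wrist_force: [-0.5, -0.8, 0.0]
gripper_width: 0.0659
grip_force: 0.0
```

arm_command(
  plan="-4.5 -2 8.5 0 0 0 0.4; -9 -4 17 0 0 0 0.4; -13.5 -6 26 0 0 0 0.4; -13.5 -6 26 0 0 0 0.4; 0 0 40 0 0 0 0.4",
)

```text
clock: 9.95
tool_pos: [0.5186, 0.2114, 0.2714]
orientation: [[0.787, 0.415, 0.457], [0.359, -0.91, 0.209], [0.502, -0.001, -0.865]]
wrist_force: [1.1, -0.2, 0.9]
gripper_width: 0.066
grip_force: 0.0
```

Run:
```python
from h import *
im,W=cloud('side');cv2.imwrite('pics/s2.png',im[...,::-1])
c=np.array([.5003,.2025]);a=np.radians(24.6);u=np.array([np.cos(a),np.sin(a)])
d=(W[...,:2]-c);r=d@u;t=d@np.array([-u[1],u[0]])
m=(r>.03)&(r<.09)&(abs(t)<.03)&(W[...,2]>.14)&(W[...,2]<.185);p=W[m]
print(m.sum(),'r',r[m].min().round(4),r[m].max().round(4),'t',t[m].min().round(4),t[m].max().round(4),'zmax',p[:,2].max())
im,W=cloud('top');from m import caps;caps(im,W)
```

```text
641 r 0.0356 0.0899 t -0.0244 0.025 zmax 0.17892826674098367
cap [412. 234.] 324 [ 0.4941 -0.2508  0.1319] mid [ 0.4938 -0.2513  0.1315] ext [0.0447 0.0468 0.013 ]
```

View pics/s2.png

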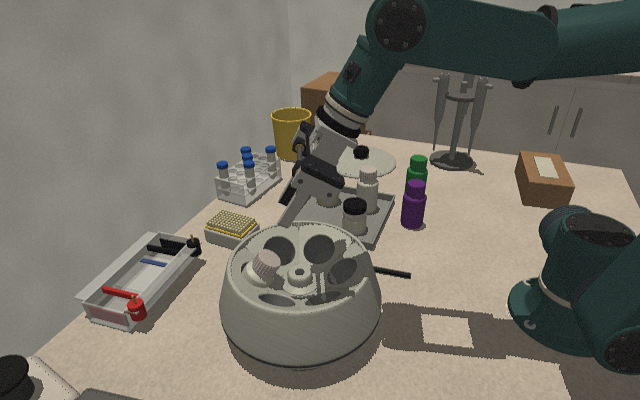

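The side view shows bottle_a's cap at (263,264), leaning to the hub and seated: its top edge is at z 0.179 against an expected 0.178. I'll fetch the second bottle.

arm_command(
  plan="-3 -30 15 0 0 0 0.4; -3 -55 0 -2 4.5 0 0.7; -3 -55 0 -2.5 5.5 0 1; -3 -55 0 -2.5 5.5 0 1; -3 -55 0 -2.5 5.5 0 1",
)

```text
clock: 10.68
tool_pos: [0.5047, -0.04, 0.2864]
orientation: [[0.903, 0.415, 0.111], [0.411, -0.91, 0.052], [0.123, -0.002, -0.992]]
wrist_force: [0.1, 0.5, 0.5]
gripper_width: 0.0939
grip_force: 0.0
```

arm_command(
  plan="-3 -55 0 -2 4 0 1; -3 -55 -10 -1 2.3 0 1; -3 -55 -15 0 0 0 1; -1 -47 -15 0 0 0 1; 0 0 0 0 0 0 1",
)

```text
clock: 11.3
tool_pos: [0.4937, -0.2524, 0.2431]
orientation: [[0.912, 0.411, -0.001], [0.411, -0.912, 0.004], [0.001, -0.004, -1.0]]
wrist_force: [0.8, 0.5, -0.7]
gripper_width: 0.0942
grip_force: 0.0
```

arm_command(
  plan="0 1 -40 0 0 0 1; 0 0 -40 0 0 0 1; 0 0 -25 0 0 0 1; 0 0 -15 0 0 0 1; 0 0 0 0 0 0 1",
)

```text
clock: 11.92
tool_pos: [0.4948, -0.2481, 0.1256]
orientation: [[0.909, 0.416, 0.002], [0.416, -0.909, 0.002], [0.003, -0.001, -1.0]]
wrist_force: [0.1, -0.5, 0.7]
gripper_width: 0.0941
grip_force: 0.0
```

arm_command(
  plan="0 0 -5 0 0 0 1; 0 0 0 0 0 0 1",
)

```text
clock: 12.18
tool_pos: [0.4955, -0.2492, 0.1221]
orientation: [[0.91, 0.415, 0.005], [0.415, -0.91, 0.0], [0.005, 0.002, -1.0]]
wrist_force: [0.5, -0.8, -0.8]
gripper_width: 0.0938
grip_force: 0.0
```

arm_command(
  plan="-1 -2 -3 0 0 0 1; 0 0 -1 0 0 0 1; 0 0 0 0 0 0 -1; 0 0 0 0 0 0 -1; 0 0 0 0 0 0 -1",
)

```text
clock: 12.8
tool_pos: [0.4941, -0.2511, 0.1173]
orientation: [[0.91, 0.415, 0.004], [0.415, -0.91, 0.001], [0.004, 0.001, -1.0]]
wrist_force: [0.6, 0.4, 0.3]
gripper_width: 0.0673
grip_force: 0.0
```

arm_command(
  plan="0 0 0 0 0 0 -1; 0 0 0 0 0 0 -1; 0 0 20 0 0 0 -1",
)

```text
clock: 13.18
tool_pos: [0.4925, -0.2501, 0.1346]
orientation: [[0.91, 0.415, -0.001], [0.415, -0.91, 0.005], [0.001, -0.005, -1.0]]
wrist_force: [0.8, 0.7, -2.1]
gripper_width: 0.0466
grip_force: 30.0
```

arm_command(
  plan="0 0 40 0 0 0 -1; 0 0 50 0 0 0 -1; 0 0 50 0 0 0 -1; 0 0 40 0 0 0 -1; 0 0 0 0 0 0 -1",
)

```text
clock: 13.8
tool_pos: [0.4951, -0.2517, 0.3206]
orientation: [[0.91, 0.415, 0.01], [0.415, -0.91, -0.003], [0.008, 0.006, -1.0]]
wrist_force: [0.6, 0.1, -2.3]
gripper_width: 0.0464
grip_force: 30.0
```

arm_command(
  plan="1.5 50 0 0 0 0 -1; 1.5 50 0 0 0 0 -1; 1.5 50 0 0 0 0 -1; 1.5 50 0 0 0 0 -1; 1.5 50 0 -1 2.3 0 -1",
)

```text
clock: 14.42
tool_pos: [0.5001, 0.0002, 0.314]
orientation: [[0.909, 0.414, -0.042], [0.414, -0.91, -0.016], [-0.045, -0.002, -0.999]]
wrist_force: [1.0, 0.8, -2.5]
gripper_width: 0.0465
grip_force: 30.0
```

arm_command(
  plan="1.5 50 0 -2 4.5 0 -1; 1.5 50 0 -2.5 5.5 0 -1; 1.5 50 0 -2.5 5.5 0 -1; 2 50 0 -2.5 5.5 0 -1; 1 8 0 -2 4 0 -1",
)

```text
clock: 15.05
tool_pos: [0.5088, 0.2102, 0.3123]
orientation: [[0.784, 0.419, -0.458], [0.362, -0.908, -0.211], [-0.504, -0.0, -0.863]]
wrist_force: [0.6, 0.2, -2.8]
gripper_width: 0.0466
grip_force: 30.0
```

arm_command(
  plan="0 0 -15 0 0 0 -1; 0 0 -15 0 0 0 -1; 0 0 0 0 0 0 -1",
)

```text
clock: 15.42
tool_pos: [0.5082, 0.2056, 0.2858]
orientation: [[0.789, 0.413, -0.454], [0.358, -0.911, -0.207], [-0.499, 0.001, -0.867]]
wrist_force: [-0.1, -0.4, -3.0]
gripper_width: 0.0468
grip_force: 30.0
```

```bash
python3 st.py -155.4
python3 - <<'E'
from h import *
im,W=cloud('top');cv2.imwrite('pics/t3.png',im[...,::-1])
E
```

```text
clock 15.425 tcp [0.5082 0.2056 0.2858] out mm 150.2 fix mm [ 1.8  1.3 -1.2] tan/rad 0.4 F [-0.1 -0.4 -3. ]
turn deg [0.03 0.07 0.19]
```

View pics/t3.png

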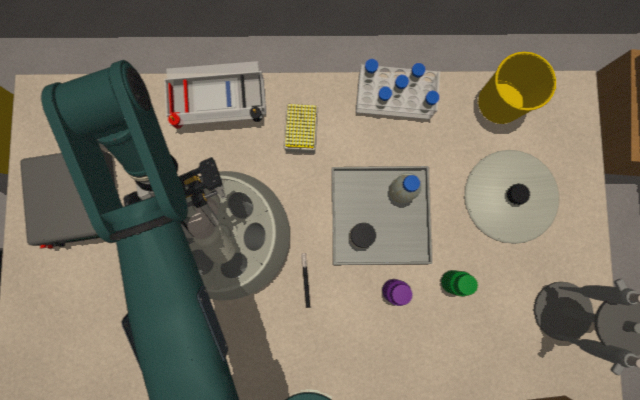

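The top view shows only the media bottle (405,190) and the jar (362,236) left in the tray, and the arm covering the rotor. The pose is within 3 mm of the entry line, so I'll insert.

arm_command(
  plan="2 1.3 -1 0 0 0 -1; -13 -6 -25 0 0 0 -1; -13.5 -6 -25.5 0 0 0 -1; 0 0 0 0 0 0 -1",
)

```text
clock: 15.98
tool_pos: [0.4832, 0.1956, 0.2347]
orientation: [[0.788, 0.414, -0.455], [0.358, -0.91, -0.208], [-0.5, 0.001, -0.866]]
wrist_force: [0.5, 0.4, -3.1]
gripper_width: 0.0461
grip_force: 30.0
```

```bash
python3 st.py -155.4
```

```text
clock 15.975 tcp [0.4832 0.1956 0.2347] out mm 92.6 fix mm [ 0.5 -0.7 -0.1] tan/rad -0.8 F [ 0.5  0.4 -3.1]
turn deg [0.04 0.02 0.13]
```

arm_command(
  plan="-4.2 -2.6 -8.7 0 0 0 -1; -4.5 -2 -8.5 0 0 0 -1; 0 0 0 0 0 0 -1",
)

```text
clock: 16.35
tool_pos: [0.4758, 0.1916, 0.2183]
orientation: [[0.79, 0.415, -0.452], [0.359, -0.91, -0.207], [-0.497, 0.001, -0.868]]
wrist_force: [-0.7, -0.4, -2.9]
gripper_width: 0.0466
grip_force: 30.0
```

```bash
python3 st.py -155.4
```

```text
clock 16.35 tcp [0.4758 0.1916 0.2183] out mm 74.1 fix mm [-0.4 -0.5  0.3] tan/rad -0.3 F [-0.7 -0.4 -2.9]
turn deg [-0.01  0.2   0.11]
```

arm_command(
  plan="-4.7 -2.2 -8.6 0 0 0 -1; -4.5 -2 -8.5 0 0 0 -1; -4.5 -2 -8.5 0 0 0 -1; 0 0 0 0 0 0 -1",
)

```text
clock: 16.85
tool_pos: [0.4613, 0.1852, 0.192]
orientation: [[0.789, 0.415, -0.454], [0.359, -0.91, -0.208], [-0.499, 0.001, -0.867]]
wrist_force: [0.1, -0.1, -2.4]
gripper_width: 0.0466
grip_force: 30.0
```

```bash
python3 st.py -155.4
```

```text
clock 16.85 tcp [0.4613 0.1852 0.192 ] out mm 43.4 fix mm [ 0.1 -0.5  0.1] tan/rad -0.5 F [ 0.1 -0.1 -2.4]
turn deg [0.02 0.09 0.11]
```

arm_command(
  plan="-4.5 -2.3 -8.6 0 0 0 -1; -4.5 -2.1 -8.6 0 0 0 -1; -4.5 -2.1 -8.6 0 0 0 -1; -2 -1 -4 0 0 0 -1; 0 0 0 0 0 0 -1",
)

```text
clock: 17.48
tool_pos: [0.4463, 0.1778, 0.1628]
orientation: [[0.79, 0.415, -0.453], [0.359, -0.91, -0.207], [-0.498, 0.001, -0.867]]
wrist_force: [-0.1, -0.3, -2.0]
gripper_width: 0.0466
grip_force: 30.0
```

arm_command(
  plan="-1.4 -0.6 -2.6 0 0 0 -1; -1.4 -0.6 -2.6 0 0 0 -1; -0.5 -0.2 -0.9 0 0 0 -1; 0 0 0 0 0 0 -1",
)

```text
clock: 17.98
tool_pos: [0.4433, 0.1765, 0.157]
orientation: [[0.79, 0.415, -0.452], [0.359, -0.91, -0.207], [-0.497, 0.001, -0.868]]
wrist_force: [-0.8, 0.1, -2.3]
gripper_width: 0.0467
grip_force: 30.0
```

```bash
python3 st.py -155.4
```

```text
clock 17.975 tcp [0.4433 0.1765 0.157 ] out mm 3.1 fix mm [-0.2 -0.2  0.2] tan/rad -0.1 F [-0.8  0.1 -2.3]
turn deg [-0.01  0.21  0.11]
```

arm_command(
  plan="-0.7 -0.3 -1.3 0 0 0 -1; -0.5 -0.2 -0.9 0 0 0 -1; -0.5 -0.2 -0.9 0 0 0 -1; 0 0 0 0 0 0 -1",
)

```text
clock: 18.48
tool_pos: [0.4418, 0.1759, 0.1542]
orientation: [[0.79, 0.415, -0.451], [0.359, -0.91, -0.207], [-0.496, 0.001, -0.868]]
wrist_force: [0.2, 0.5, -1.3]
gripper_width: 0.0466
grip_force: 30.0
```

```bash
python3 st.py -155.4
```

```text
clock 18.475 tcp [0.4418 0.1759 0.1542] out mm -0.1 fix mm [-0.2 -0.2  0.2] tan/rad -0.1 F [ 0.2  0.5 -1.3]
turn deg [-0.03  0.25  0.11]
```

arm_command(
  plan="-0.5 -0.2 -0.9 0 0 0 -1; 0 0 0 0 0 0 -1; 0 0 0 0 0 0 0.4; 0 0 0 0 0 0 0.4; 0 0 0 0 0 0 0.4",
)

```text
clock: 19.1
tool_pos: [0.4406, 0.1755, 0.1525]
orientation: [[0.789, 0.415, -0.453], [0.359, -0.91, -0.208], [-0.499, 0.001, -0.867]]
wrist_force: [-0.1, 0.5, 0.0]
gripper_width: 0.0653
grip_force: 0.0
```

arm_command(
  plan="4.5 2 8.5 0 0 0 0.4; 9 4 17 0 0 0 0.4; 13.5 6 26 0 0 0 0.4; 13.5 6 26 0 0 0 0.4; 0 0 40 0 0 0 0.4",
)

```text
clock: 19.73
tool_pos: [0.482, 0.1938, 0.2703]
orientation: [[0.789, 0.415, -0.454], [0.359, -0.91, -0.208], [-0.499, 0.001, -0.866]]
wrist_force: [1.1, 0.6, 0.2]
gripper_width: 0.0658
grip_force: 0.0
```

arm_command(
  plan="0 -50 20 0 0 0 0.4; 0 -55 0 0 0 0 0.4; 0 -55 0 0 0 0 0.4; 0 -40 0 0 0 0 0.4; 0 0 0 0 0 0 0.4",
)

```text
clock: 20.35
tool_pos: [0.4816, -0.0084, 0.2911]
orientation: [[0.792, 0.41, -0.452], [0.355, -0.912, -0.205], [-0.497, 0.002, -0.868]]
wrist_force: [-0.5, 0.4, 0.3]
gripper_width: 0.0654
grip_force: 0.0
```

Run:
```python
from h import *
c=np.array([.5003,.2025])
for n in['side','top']:
    im,W=cloud(n)
    if n=='side': cv2.imwrite('pics/s4.png',im[...,::-1])
    for phi in(24.6,-155.4):
        a=np.radians(phi);u=np.array([np.cos(a),np.sin(a)])
        d=(W[...,:2]-c);r=d@u;t=d@np.array([-u[1],u[0]])
        m=(r>.03)&(r<.08)&(abs(t)<.03)&(W[...,2]>.14)&(W[...,2]<.19)
        print(n,phi,m.sum(),'r',r[m].min().round(4),'t',t[m].min().round(4),t[m].max().round(4),'zmax',W[m][:,2].max().round(4))
print(bot.get_obs()['wrist_force'],bot.get_obs()['clock'])
```

```text
side 24.6 553 r 0.0355 t -0.0245 0.0245 zmax 0.179
side -155.4 544 r 0.0341 t -0.0241 0.0239 zmax 0.1795
top 24.6 126 r 0.0419 t -0.0049 0.024 zmax 0.179
top -155.4 36 r 0.0483 t -0.024 -0.0111 zmax 0.1752
[ 0.43459158 -0.24124277  0.87996888] 20.45
```

View pics/s4.png

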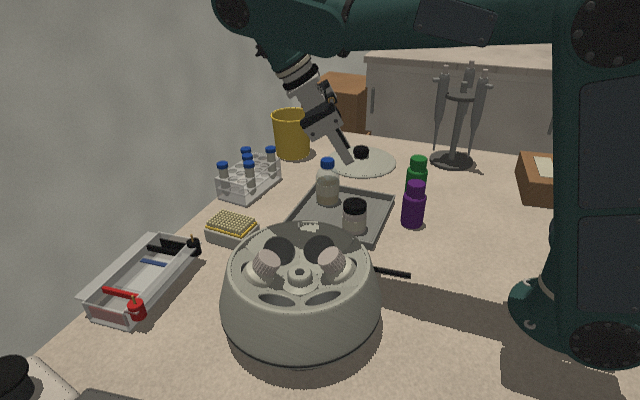

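The side view shows both caps, at (266,263) and (330,262), seated on opposite sides of the hub at the same height. The gripper is clear of the rotor and the bystanders are still in place.

```bash
python3 -c "
from bench import bot
print(bot.job_done())"
```

```text
the job is handed in; nothing more can be done
None
```

Both centrifuge bottles are fully seated cap-up in directly opposite rotor cavities, released, and the job was handed in at about 20.5 s; the hand-in call returned no verdict.

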